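# Stop the stalled reject belt, clear it, release the stop

## Robot

A 7-joint arm with a two-finger parallel gripper is mounted at the origin on the work surface. World frame = base frame: x ahead of the robot, y to its left, z up, the work surface at z = 0. Lengths are in m, angles in rad, forces in N, time in s.
With the tool pointing down it reaches from about 0.425 to 0.925 m from the base axis. Payload 6.8 kg.
Tool frame: the origin (TCP) lies midway between the tips of the shut fingers; the grasp point (between the pads) lies 19 mm behind it (manip.hold_point_z is the z of the grasp point in the tool frame, in m); z points along the fingers, y is the direction in which the jaws open and shut (so a half turn about z gives the same grasp; the last joint's range is limited). The gripper opens to 85 mm and grips with 20 to 120 N. Pads are 22 mm wide; open, the fingers measure 114 mm over their backs; the gripper's body (76 mm by 85 mm) begins 54 mm behind the grasp point. The pads swing forward as they close: fully open they stand 13 mm farther back than shut.
Start: joints at [-1.27, 0.477, 0.022, 1.555, -0.011, 1.109, -0.083], TCP at [0.268, 0.619, 0.231] pointing down, gripper open.
Joint ranges: [-2.96, 2.96], [-0.34, 2.1], [-1.41, 1.46], [0.24, 2.44], [-1.37, 4.51], [0.17, 1.92], [-2.96, 2.96]. Speed limits (rad/s): [2.39, 2.39, 3.14, 3.14, 3.14, 3.14, 3.14].

## Interface

Orientations are given as a 3x3 rotation matrix whose columns are the frame's x, y, z axes.
In Python, from station import manip gives the robot as it stands.
- The arm moves only by the shell command python3 -m handwheel 'ROWS' [FORCE]. ROWS is JSON, a list of rows, each a list of 3 entries, a list of its own where there are three numbers: the shift along the tool's x, y, z in m, then the turn, a rotation vector about the tool's x, y, z in degrees, then the opening, from -1 (shut) to 1 (fully open). A call has 1 to 20 rows; each row shifts and turns the pose as measured when the row begins, along the tool's axes as they then stand; what a row does not reach is not made up. A row lasts 1/12 s, in which the tool goes at most 41.7 mm and 7.16 degrees, less where a joint would pass 70% of its speed; a pose out of reach is approached as far as the arm can. A call with a gripper value outside its range is refused whole. The fingers move at their own pace and stop on an object; FORCE is the grip in N (left out, the last holds). Time passes only in rows, so rows that do not move let the fingers close. It gives the time, the measured TCP pose, the force and the opening at its end, in the units of the state.
- manip.sense(): the state, without advancing time (a new reading comes with each control period).
- manip.grab_frame(name): name is "scene" or "top" or "wrist"; returns a dict with "image" (420x560x3 uint8, red, green, blue), "z_map" (420x560 float32, m along the optical axis (not along the pixel's ray), 0 where there is no reading), "mtx" (3x3 intrinsics, pixels), "k1" (the pictures are not rectified: a ray, as slopes to the right and down, at radius r is drawn at 1 + k1 r^2 times it, then the intrinsics apply), "origin" and "rotation" of the camera in the world. Camera axes: x right, y up, looking along -z (the intrinsics and any distortion apply to the point x, -y, -z); pixel columns grow to the right and rows downward; lengths in m; the calibration is good to about 2 mm. A picture is of the moment at which its call begins.
- manip.hand_in(): hands the job in, once; it reports no verdict.
The state is a dict: "clock": time; "q": joint angles; "qd": joint speeds; "joint_efforts": joint torques, N m; "eef_pos": TCP position; "orientation": TCP orientation; "wrist_force": force on the tool from outside, world axes, zero at the start; "ft_torque": the same for the moment, N m; "gripper_width": opening from 0.0 (shut) to 1.0 (fully open).
Only numpy, scipy, OpenCV 4.12 (cv2) and the standard library are available. Lean on these libraries where they do the work, as an engineer would, in place of code of your own. Each camera call takes 0.05 s, during which the arm holds its last target. There are 200 camera calls.

## Task

The reject belt has stalled with a titanium pulse generator still lying on it: first press the red mushroom stop button in until it latches and stays down by itself. With the stop latched, push the generator along the belt with your fingertips and over the end, so that it slides down the steel chute into the grey bin, then twist the button clockwise with a fingertip against one of its lobes until it pops back out, and let it return. Pick nothing up, and leave everything else on the bench where it is.

Things in the scene. Friction and masses are not known exactly. Their poses are not given: they have to be found in the camera images.
- station: Stop station screwed to the bench: a box 90 mm square, 58 mm high, dark below and yellow above, the red mushroom button on the middle of its top. Two fixing lugs at bench level reach 63 mm from its middle along its y axis; a black gland sticks out 14 mm at +x. Origin at the centre of its underside, z up, any yaw. Immovable.
- estop_top (a point): Highest point of the red mushroom head, on its axis; moves and turns with the head. With the button out it is 94 mm above the bench, latched about 86.5 mm. The head is a dome 44 mm across, with three grip lobes 120 degrees apart; this frame's x axis points along the middle of one lobe, z up.
- estop_lobe (a point): Centre of one grip lobe's round end: 26 mm out from the head's axis and 13 mm below estop_top, moving with the head. A lobe is 14 mm wide and 14 mm high, straight-sided, its end rounded and reaching 33 mm from the axis. A fingertip set down between two lobes, beside the dome, can push on a lobe's side.
- estop (a joint): How far the button is pressed in, m: 0 out, 0.010 at the stop. A spring pushes it out (3 N at 0, 10 N at 0.010); a slow press takes up to about 12 N, and first touch and snap jolt a force reading. At about 0.0075 a catch snaps over it, and when let go it then stays there: latched. Only twisting frees it.
- estop_twist (a joint): How far the head is turned clockwise seen from above, rad: 0 at rest, 1.05 at the stop. A light spring always turns it back to 0 (0.02 N m at 0, 0.13 N m at 1.05). A latched button comes free at about 0.5 to 0.6 rad and then springs out.
- generator_center (a point): Centre of the titanium pulse generator, a flat silver can lying flat on the belt: a disc 46 mm across with one straight side (40 mm long, 22 mm from the centre, on its x side), 9 mm thick, about 28 g; this point is 4.5 mm above the belt. Any yaw.
- belt_end (a point): Middle of the discharge end of the dark green belt, level with its surface 165 mm above the bench. y points the way the belt runs, out over the chute; x across. The belt reaches 365 mm back; its last 17 mm round off downwards over the roller. Two steel guide rails, 112 mm apart inside, 16 mm above the belt, end 22 mm short of here. The belt stands still.
- bin_floor (a point): Centre of the inner floor of the grey open bin, 242 mm (x) by 182 mm (y) inside and 60 mm deep, standing at the end of the bench, axes as the belt's. A steel chute, 129 mm wide between its cheeks, starts right behind the belt's end, 23 mm lower, and slopes at 48 degrees into it: a generator whose centre has passed the belt's end tips over and slides in by itself.
- header: Loose blue nylon header block, 34 x 16 x 13 mm, origin at the centre of its underside. Leave alone.
- tweezers: Loose chrome tweezers lying flat, 127 mm long, 13 mm wide, 8 mm high, origin under the middle, x along them. Leave alone.
- specimen_box: Loose clear polystyrene specimen box with lid, 77 x 57 x 27 mm, origin at the centre of its underside. Leave alone.
- loupe: Loose black eye loupe, 42 mm across, 40 mm high, standing, origin at the centre of its underside. Leave alone.
- torque_driver: Loose torque screwdriver with black handle and orange ring, 155 mm long, 23 mm high, lying along its x axis, origin under it 110 mm from the handle's end. Leave alone.
- screw_jar: Loose small screw jar, 42 mm across, 50 mm high, origin at the centre of its underside. Leave alone.
There are look-alikes about, which are no part of the job. What is meant by the station is not green, and is the smaller of those in its own colour.

How it is judged:
On the way, in this order (a step that is already met when the one before it is completed fails the run):
1. the stop button is pressed in and stays latched with nothing pressing on it, the generator still on the belt (value of joint estop above 0.0065 m and contact force between the fingers and station below 0.3 N and z of generator_center in the frame of belt_end above -0.003 m), for 0.2 s.
2. the generator lies in the grey bin, the button still latched (z of generator_center in the frame of bin_floor between -0.01 and 0.04 m and x of generator_center in the frame of bin_floor between -0.121 and 0.121 m and y of generator_center in the frame of bin_floor between -0.091 and 0.091 m and value of joint estop above 0.0065 m), for 0.2 s.
3. the button has been twisted free and has popped out (value of joint estop below 0.0015 m), for 0.2 s.
At the end, for the whole second after the job is handed in: The button is fully out (within 1.5 mm) and turned back to rest (within 0.12 rad), and the generator lies still inside the grey bin (value of joint estop below 0.0015 m and value of joint estop_twist below 0.12 rad and z of generator_center in the frame of bin_floor between -0.01 and 0.04 m and x of generator_center in the frame of bin_floor between -0.121 and 0.121 m and y of generator_center in the frame of bin_floor between -0.091 and 0.091 m and linear speed of generator below 0.02 m/s); the robot touches nothing.
It fails at once if the generator is lifted off the belt (more than 12 mm), or carried out level past its end instead of being pushed over it (z of generator_center in the frame of belt_end above 0.0165 m or (y of generator_center in the frame of belt_end above 0.045 m and z of generator_center in the frame of belt_end above -0.003 m)).
It fails at once if the generator is pushed (more than 25 mm) before the stop is latched, or the stop is released while it is still on the belt (distance of generator_center from where it was at the start of the episode above 0.025 m and value of joint estop below 0.005 m and z of generator_center in the frame of belt_end above -0.003 m).
It fails at once if another thing on the bench is picked up or shifted (more than 20 mm) (distance of any of header, tweezers, specimen_box, loupe, torque_driver, screw_jar from where it was at the start of the episode above 0.02 m).
It also fails if it takes over 64 s, if anything falls off the work surface, if the arm or the gripper's body presses on something with over 40 N, if the wrist force passes 120 N, or if a joint passes its speed limit or range.

## Working session

There is one attempt and no reset: what is moved stays moved. The work goes in short steps, Python scripts to look and compute and a shell command to move; the robot and the scene stay as the last step left them, time stands still between calls to the robot, and variables do not carry over. Pictures are saved under pics/ and viewed, on a budget of 10 in all, crops included, one or two more only if the job needs it, and the job is handed in when it is done.

```bash
mkdir -p pics
cat > h.py <<'E'
import numpy as np, cv2
from station import manip
def grab(n):
    f=manip.grab_frame(n); np.savez('%s.npz'%n,**f); return f
def ray(f,u,v):
    K=np.array(f['mtx']);k=float(f['k1'])
    x=(u-K[0,2])/K[0,0]; y=(v-K[1,2])/K[1,1]
    rd=np.hypot(x,y); r=rd
    for _ in range(20): r=rd/(1+k*r*r)
    s=r/rd if rd>0 else 1
    return np.array([x*s,-y*s,-1.])
def onplane(f,u,v,z):
    d=np.array(f['rotation'])@ray(f,u,v); o=np.array(f['origin'])
    return o+d*(z-o[2])/d[2]
def bydepth(f,u,v):
    return np.array(f['origin'])+np.array(f['rotation'])@(ray(f,u,v)*f['z_map'][int(v),int(u)])
def st():
    s=manip.sense(); print(s['clock'],np.round(s['eef_pos'],4),np.round(s['orientation'],3).tolist(),np.round(s['q'],3),np.round(s['wrist_force'],2),s['gripper_width'])
E
python3 - <<'E'
from h import *
a=grab('scene');b=grab('top')
cv2.imwrite('pics/scene.png',a['image'][:,:,::-1]);cv2.imwrite('pics/top.png',b['image'][:,:,::-1])
for f in(a,b): print(f['origin'],np.round(f['rotation'],3).tolist(),f['mtx'],f['k1'])
st()
E
```

```text
[ 1.10640255 -0.90262761  1.08615657] [[0.817, -0.391, 0.423], [0.576, 0.538, -0.615], [0.013, 0.747, 0.665]] [[448.29377894   0.         281.02942945]
 [  0.         448.29377894 203.92055804]
 [  0.           0.           1.        ]] 0.01339454139789818
[ 0.35482273 -0.02204943  1.31137461] [[0.019, 0.994, -0.105], [-1.0, 0.018, -0.006], [-0.004, 0.105, 0.994]] [[404.03448545   0.         282.50803956]
 [  0.         404.03448545 214.11305698]
 [  0.           0.           1.        ]] 0.035823210189896385
0.1 [0.2681 0.6189 0.2304] [[-0.918, 0.397, -0.001], [0.397, 0.918, -0.002], [-0.0, -0.002, -1.0]] [-1.27   0.478  0.022  1.556 -0.011  1.109 -0.083] [-0.27 -0.35  0.53] 1.007255165076273
```

View pics/top.png

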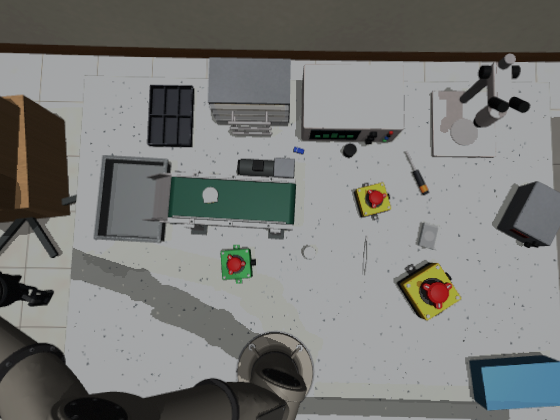

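View pics/scene.png

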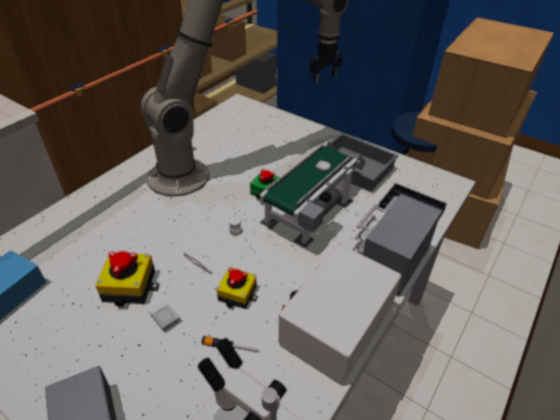

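The top view shows the target small yellow station at about (374,199), with the larger yellow one at (430,290) and a green decoy at (236,264). The generator is at (210,196) and the belt runs left to a bin at (133,198). In the scene view the small yellow station is at (237,285) and the generator at (322,166).

Run:
```python
from h import *
f=dict(np.load('top.npz'));im=f['image'];hsv=cv2.cvtColor(im,cv2.COLOR_RGB2HSV)
H,S,V=cv2.split(hsv)
def blob(m,x0,x1,y0,y1):
    w=np.zeros(m.shape,np.uint8);w[y0:y1,x0:x1]=m[y0:y1,x0:x1]*255
    c=max(cv2.findContours(w,0,2)[0],key=cv2.contourArea);M=cv2.moments(c)
    return c,(M['m10']/M['m00'],M['m01']/M['m00'])
c,p=blob(((H<8)|(H>172))&(S>150)&(V>80),350,400,175,225);print('red',p,onplane(f,*p,.082),bydepth(f,*p))
c,p=blob((H>18)&(H<35)&(S>120),350,400,175,225);r=cv2.minAreaRect(c);print('yellow',r);print(onplane(f,*r[0],.055))
b=cv2.boxPoints(r);print([np.round(onplane(f,*q,.058),4)[:2] for q in b])
c,p=blob((S<60)&(V>120),185,240,182,215);print('gen',p,cv2.boundingRect(c),onplane(f,*p,.174),bydepth(f,*p))
c,p=blob((H>60)&(H<95)&(S>80),160,300,170,232);r=cv2.minAreaRect(c);print('belt',r)
print([np.round(onplane(f,*q,.165),4)[:2] for q in cv2.boxPoints(r)])
for q in [(300,250),(308,252),(210,196),(220,180),(250,215),(300,200)]: print(q,bydepth(f,*q))
cv2.imwrite('pics/crop.png',np.hstack([cv2.resize(im[165:235,150:310,::-1],(480,210),interpolation=2),cv2.resize(im[170:230,345:405,::-1],(210,210),interpolation=2)]))
```

```text
red (375.4172494172494, 197.38111888111888) [ 0.54184427 -0.29848385  0.082     ] [ 0.53976194 -0.29540598  0.09568809]
yellow ((372.6470947265625, 199.08822631835938), (28.619203567504883, 31.287094116210938), 75.96376037597656)
[ 0.5404015  -0.29589744  0.055     ]
[array([ 0.5709, -0.2372]), array([ 0.5966, -0.332 ]), array([ 0.5093, -0.3529]), array([ 0.4838, -0.2587])]
gen (209.72174738841403, 194.69325735992402) (203, 187, 15, 16) [0.52705192 0.19268243 0.174     ] [0.52657836 0.192092   0.17712736]
belt ((231.61190795898438, 199.68460083007812), (125.42356872558594, 40.10745620727539), 3.394923686981201)
[array([0.4649, 0.3111]), array([0.5807, 0.3098]), array([ 0.5658, -0.0507]), array([ 0.4502, -0.0457])]
(300, 250) [ 0.37817381 -0.07297573  0.00055476]
(308, 252) [ 0.37158141 -0.09598371  0.04992576]
(210, 196) [0.52338781 0.19184651 0.17350429]
(220, 180) [0.57142844 0.16621757 0.16628814]
(250, 215) [0.47205611 0.0774344  0.16474719]
(300, 200) [ 0.54137274 -0.07071995 -0.0006543 ]
```

View pics/crop.png

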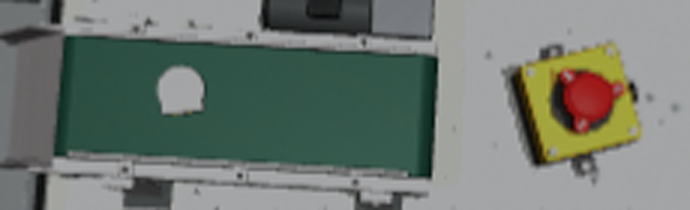

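The crop shows three lobes on the small yellow station, at about (567,75), (618,90) and (583,124) around a head centre of (588,95). The generator's flat side faces down in the picture (-x). Moving towards the station.

```bash
python3 -m handwheel '[[[0,0,-0.04],[0,0,0],-1],[[0,0,-0.04],[0,0,0],-1],[[-0.026,-0.031,0],[0,0,0],-1],[[-0.026,-0.031,0],[0,0,0],-1],[[-0.026,-0.031,0],[0,0,0],-1],[[-0.026,-0.031,0],[0,0,0],-1]]'; python3 -c "
from h import *
st()"
```

```text
clock: 0.6
eef_pos: [0.3091, 0.4668, 0.3095]
orientation: [[-0.924, 0.383, -0.005], [0.383, 0.924, -0.005], [0.003, -0.007, -1.0]]
wrist_force: [0.8, -0.1, -0.7]
gripper_width: 0.144
0.6 [0.3091 0.4668 0.3095] [[-0.924, 0.383, -0.005], [0.383, 0.924, -0.005], [0.003, -0.007, -1.0]] [-1.141  0.224  0.054  1.736 -0.016  1.189  0.095] [ 0.85 -0.09 -0.69] 0.14387724058816673
```

```bash
python3 -m handwheel '[[[-0.027,-0.032,0],[0,0,0],-1],[[-0.027,-0.032,0],[0,0,0],-1],[[-0.027,-0.032,0],[0,0,0],-1],[[-0.027,-0.032,0],[0,0,0],-1],[[-0.027,-0.032,0],[0,0,0],-1],[[-0.027,-0.032,0],[0,0,0],-1],[[-0.027,-0.032,0],[0,0,0],-1],[[-0.027,-0.032,0],[0,0,0],-1],[[-0.027,-0.032,0],[0,0,0],-1],[[-0.027,-0.032,0],[0,0,0],-1],[[-0.027,-0.032,0],[0,0,0],-1],[[-0.027,-0.032,0],[0,0,0],-1],[[-0.027,-0.032,0],[0,0,0],-1],[[-0.027,-0.032,0],[0,0,0],-1],[[-0.027,-0.032,0],[0,0,0],-1],[[-0.027,-0.032,0],[0,0,0],-1],[[0,0,0],[0,0,0],-1]]'; python3 -c "
from h import *
st()
f=grab('wrist');cv2.imwrite('pics/w1.png',f['image'][:,:,::-1]);print(f['origin'],f['rotation'])"
```

```text
clock: 2.02
eef_pos: [0.5013, -0.1802, 0.3094]
orientation: [[-0.921, 0.389, -0.006], [0.389, 0.921, -0.007], [0.003, -0.008, -1.0]]
wrist_force: [-0.5, 0.2, 0.3]
gripper_width: -0.004
2.0167 [ 0.5013 -0.1802  0.3094] [[-0.921, 0.389, -0.006], [0.389, 0.921, -0.007], [0.003, -0.008, -1.0]] [-0.358  0.192  0.682  1.829 -0.122  1.169  1.534] [-0.54  0.21  0.34] -0.003505371588770838
[ 0.42704845 -0.14684344  0.45254383] [[ 0.38899202 -0.87644645 -0.28377251]
 [ 0.9212045   0.36731606  0.12830116]
 [-0.0082149  -0.31132064  0.95026942]]
```

View pics/w1.png

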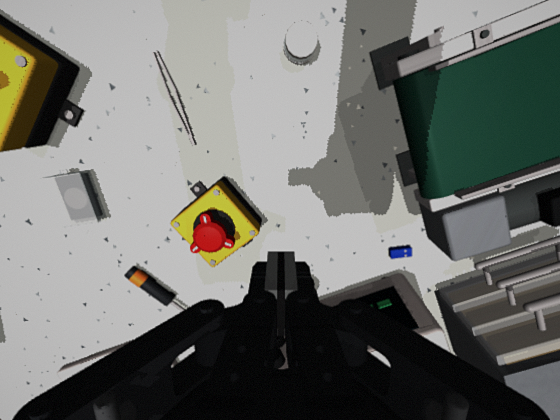

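The wrist view shows the target head at about (208,237), with lobes at about (205,217), (195,246) and (227,244).

```bash
cat >> h.py <<'E'
def head(f,z0,win=None):
    H,S,V=cv2.split(cv2.cvtColor(f['image'],cv2.COLOR_RGB2HSV))
    m=((H<8)|(H>172))&(S>130)&(V>60)
    if win: w=np.zeros_like(m);w[win[2]:win[3],win[0]:win[1]]=1;m&=w
    n,l,s,c=cv2.connectedComponentsWithStats(m.astype(np.uint8));i=1+np.argmax(s[1:,4])
    ys,xs=np.where(l==i)
    P=np.array([bydepth(f,x,y) for x,y in zip(xs,ys) if f['z_map'][y,x]>0]);print('n',len(P),'zmax',np.percentile(P[:,2],99))
    P=P[P[:,2]>0.06]
    D=P[P[:,2]>np.percentile(P[:,2],75)]; 
    # lobes: points in the lobe height farther than 24 mm from axis; axis by sphere fit to dome
    Q=P[P[:,2]>z0-.008];A=np.c_[2*Q,np.ones(len(Q))];x=np.linalg.lstsq(A,(Q**2).sum(1),rcond=None)[0]
    print('dome fit',x[:3],'top mean',D.mean(0))
    return P,x[:3]
def lobes(P,c,z0):
    d=P[:,:2]-c[:2];r=np.hypot(*d.T);k=(r>.025)&(r<.036)&(P[:,2]>z0-.022);a=np.degrees(np.arctan2(d[k,1],d[k,0]))
    v=np.exp(3j*np.radians(a)).mean();print('lobe phase mod120',np.degrees(np.angle(v))/3,abs(v),k.sum(),np.histogram(a,18,(-180,180))[0])
E
python3 - <<'E'
from h import *
f=dict(np.load('wrist.npz'))
P,c=head(f,.094,(165,265,180,270));lobes(P,c,.094)
f=dict(np.load('top.npz'))
P,c=head(f,.094,(345,405,170,230));lobes(P,c,.094)
f=dict(np.load('scene.npz'))
P,c=head(f,.094,(215,265,260,300));lobes(P,c,.094)
E
```

```text
n 970 zmax 0.09526741162433056
dome fit [ 0.53898488 -0.29753516  0.0482585 ] top mean [ 0.5387651  -0.29732675  0.0942492 ]
lobe phase mod120 45.780334821731685 0.9066389784595081 117 [ 0  0  0  0 11 21  0  0  0  0  9 25  2  0  0  0 17 32]
n 185 zmax 0.09736466866905466
dome fit [ 0.53930985 -0.29741691  0.07047673] top mean [ 0.53835926 -0.29551382  0.09510655]
lobe phase mod120 44.545892762225634 0.9275940361493765 15 [0 0 0 0 1 3 0 0 0 0 2 4 0 0 0 0 2 3]
n 195 zmax 0.09877952368963386
dome fit [ 0.5428068  -0.30307507  0.07155497] top mean [ 0.54328748 -0.30204612  0.09579229]
lobe phase mod120 42.3689364108913 0.8999904846653233 31 [ 0  0  0  0  7 12  0  0  0  0  2  4  0  0  0  0  3  3]
```

```bash
python3 -m handwheel '[[[-0.027,-0.031,0],[0,0,0],-1],[[-0.027,-0.031,0],[0,0,0],-1],[[-0.027,-0.031,0],[0,0,0],-1],[[0,0,0.04],[0,0,0],-1],[[0,0,0.04],[0,0,0],-1],[[0,0,0.04],[0,0,0],-1],[[0,0,0.04],[0,0,0],-1],[[0,0,0.025],[0,0,0],-1],[[0,0,0],[0,0,0],-1]]'; python3 -c "
from h import *
st()"
```

```text
clock: 2.82
eef_pos: [0.543, -0.2844, 0.1158]
orientation: [[-0.927, 0.375, -0.004], [0.375, 0.927, 0.002], [0.005, 0.0, -1.0]]
wrist_force: [-0.5, 1.3, 0.1]
gripper_width: 0.001
2.8167 [ 0.543  -0.2844  0.1158] [[-0.927, 0.375, -0.004], [0.375, 0.927, 0.002], [0.005, 0.0, -1.0]] [-0.047  0.572  0.589  1.835 -0.408  0.862  1.926] [-0.55  1.32  0.1 ] 0.0007420625373796301
```

```bash
python3 -m handwheel '[[[-0.001,-0.014,0],[0,0,0],-1],[[0,0,0.01],[0,0,0],-1],[[0,0,0.008],[0,0,0],-1],[[0,0,0.004],[0,0,0],-1],[[0,0,0.004],[0,0,0],-1],[[0,0,0.004],[0,0,0],-1],[[0,0,0],[0,0,0],-1]]'; python3 -c "
from h import *
st()"
```

```text
clock: 3.4
eef_pos: [0.5415, -0.2976, 0.0912]
orientation: [[-0.928, 0.373, 0.003], [0.373, 0.928, 0.003], [-0.001, 0.004, -1.0]]
wrist_force: [-3.1, 0.0, 5.2]
gripper_width: 0.002
3.4 [ 0.5415 -0.2976  0.0912] [[-0.928, 0.373, 0.003], [0.373, 0.928, 0.003], [-0.001, 0.004, -1.0]] [-0.004  0.608  0.564  1.84  -0.438  0.818  1.973] [-3.07  0.    5.19] 0.0019780208621010048
```

In contact, pressed about 3 mm. Pressing further to about 9 mm.

```bash
python3 -m handwheel '[[[0.002,0,0.003],[0,0,0],-1],[[0,0,0.003],[0,0,0],-1],[[0,0,0.003],[0,0,0],-1],[[0,0,0.003],[0,0,0],-1]]';python3 -m handwheel '[[[0,0,0.003],[0,0,0],-1],[[0,0,0],[0,0,0],-1]]'; python3 -c "
from h import *
st()"
```

```text
clock: 3.73
eef_pos: [0.5422, -0.2978, 0.0859]
orientation: [[-0.928, 0.373, 0.01], [0.373, 0.928, 0.004], [-0.008, 0.007, -1.0]]
wrist_force: [-4.8, 2.3, 8.2]
gripper_width: 0.002
clock: 3.9
eef_pos: [0.5421, -0.2978, 0.0853]
orientation: [[-0.928, 0.373, 0.012], [0.373, 0.928, 0.005], [-0.009, 0.009, -1.0]]
wrist_force: [-3.8, 2.1, 8.6]
gripper_width: 0.001
3.9 [ 0.5421 -0.2978  0.0853] [[-0.928, 0.373, 0.012], [0.373, 0.928, 0.005], [-0.009, 0.009, -1.0]] [ 0.005  0.612  0.554  1.847 -0.45   0.8    1.984] [-3.8   2.09  8.59] 0.0011829438627011433
```

```bash
python3 -m handwheel '[[[0.001,0,0.005],[0,0,0],-1],[[0,0,0.006],[0,0,0],-1],[[0,0,0.006],[0,0,0],-1]]';python3 -m handwheel '[[[0,0,-0.02],[0,0,0],-1],[[0,0,-0.04],[0,0,0],-1],[[0,0,-0.04],[0,0,0],-1],[[0.03,0.02,-0.03],[0,0,0],-1],[[0.03,0.02,-0.03],[0,0,0],-1],[[0,0,0],[0,0,0],-1]]'; python3 -c "
from h import *
st()
f=grab('wrist');cv2.imwrite('pics/w2.png',f['image'][:,:,::-1])
P,c=head(f,.0865);lobes(P,c,.0865)"
```

```text
clock: 4.15
eef_pos: [0.5433, -0.2986, 0.0832]
orientation: [[-0.927, 0.375, 0.02], [0.375, 0.927, 0.012], [-0.014, 0.019, -1.0]]
wrist_force: [-22.0, 15.3, 58.5]
gripper_width: 0.004
clock: 4.65
eef_pos: [0.5051, -0.2488, 0.249]
orientation: [[-0.925, 0.378, 0.031], [0.379, 0.925, 0.012], [-0.024, 0.023, -0.999]]
wrist_force: [0.6, 0.6, 0.0]
gripper_width: -0.003
4.65 [ 0.5051 -0.2488  0.249 ] [[-0.925, 0.378, 0.031], [0.379, 0.925, 0.012], [-0.024, 0.023, -0.999]] [-0.194  0.307  0.69   1.859 -0.255  1.035  1.783] [0.62 0.6  0.  ] -0.002736980928683856
n 1369 zmax 0.08850813110399999
dome fit [ 0.53896605 -0.2976811   0.04140905] top mean [ 0.53830366 -0.29726659  0.08737595]
lobe phase mod120 45.46394850201614 0.9071083868036565 162 [ 1  0  0  0 18 27  0  0  0  0 14 35  0  0  0  0 23 44]
```

View pics/w2.png

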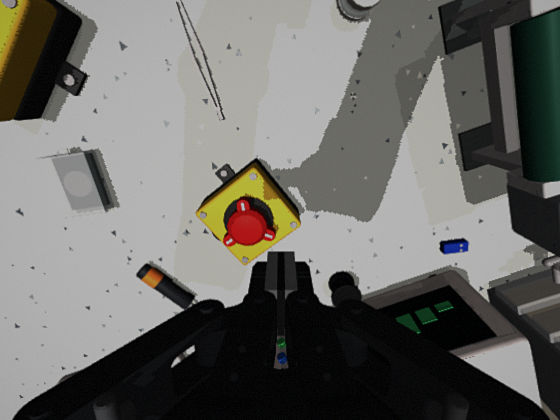

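Latched: the head top is about 7 mm lower with the gripper clear. Moving to behind the generator.

```bash
python3 -m handwheel '[[[0,0,-0.03],[1.3,1.4,0],-0.44],[[0.013,0.038,0],[0,0,0],-0.44],[[0.013,0.038,0],[0,0,0],-0.44],[[0.013,0.038,0],[0,0,0],-0.44],[[0.013,0.038,0],[0,0,0],-0.44],[[0.013,0.038,0],[0,0,0],-0.44],[[0.013,0.038,0],[0,0,0],-0.44],[[0.013,0.038,0],[0,0,0],-0.44],[[0.013,0.038,0],[0,0,0],-0.44],[[0.013,0.038,0],[0,0,0],-0.44],[[0,0,0],[0,0,7],-0.44],[[0,0,0],[0,0,7],-0.44],[[0,0,0],[0,0,7],-0.44],[[0,0,0],[0,0,7],-0.44],[[0,0,0],[0,0,7],-0.44],[[0,0,0],[0,0,7],-0.44],[[0,0,0],[0,0,7],-0.44],[[0,0,0],[0,0,7],-0.44],[[0,0,0],[0,0,7],-0.44],[[0,0,0],[0,0,7],-0.44]]'; python3 -c "
from h import *
st()
f=grab('wrist');cv2.imwrite('pics/w3.png',f['image'][:,:,::-1])"
```

```text
clock: 6.37
eef_pos: [0.536, 0.124, 0.2676]
orientation: [[0.079, 0.997, 0.002], [0.997, -0.079, -0.01], [-0.01, 0.003, -1.0]]
wrist_force: [0.1, 1.1, 0.0]
gripper_width: 0.278
6.3667 [0.536  0.124  0.2676] [[0.079, 0.997, 0.002], [0.997, -0.079, -0.01], [-0.01, 0.003, -1.0]] [-0.956  0.284  0.752  1.851 -0.207  1.089 -0.207] [0.1  1.08 0.04] 0.2778312627139338
```

View pics/w3.png

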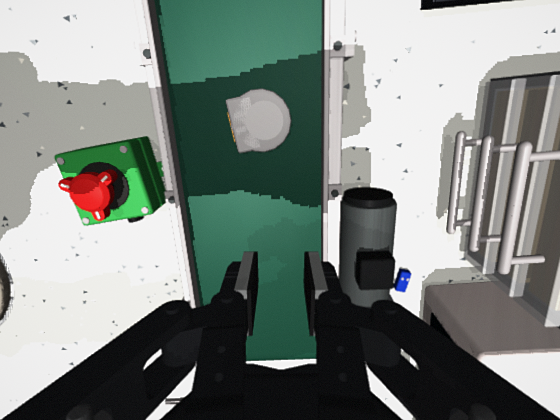

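The generator is at about (258,121) on the belt, between the rails at x≈165 and x≈330. The open fingers are visible at the bottom.

Run:
```python
from h import *
f=dict(np.load('wrist.npz'))
H,S,V=cv2.split(cv2.cvtColor(f['image'],cv2.COLOR_RGB2HSV))
m=((S<60)&(V>100)).astype(np.uint8);m[:, :200]=0;m[:,310:]=0;m[:70]=0;m[180:]=0
c=max(cv2.findContours(m,0,2)[0],key=cv2.contourArea)
w=np.array([onplane(f,*p[0],.174)[:2] for p in c]);(x,y),r=cv2.minEnclosingCircle(w.astype(np.float32));print('gen',x,y,r)
g=(H>60)&(H<95)&(S>80)
for v in (30,130,230):
    u=np.where(g[v])[0]; u=u[(u>150)&(u<340)];print(v,onplane(f,u.min(),v,.165),onplane(f,u.max(),v,.165))
print('motor',bydepth(f,370,230),bydepth(f,376,265),bydepth(f,370,195))
```

```text
gen 0.5223419070243835 0.19391049444675446 0.02562897838652134
30 [0.46117427 0.25947812 0.165     ] [0.573916  0.2508129 0.165    ]
130 [0.45828337 0.1917894  0.165     ] [0.57074006 0.1828898  0.165     ]
230 [0.45502749 0.10794231 0.165     ] [0.56753964 0.0987824  0.165     ]
motor [0.61133717 0.09398951 0.16206591] [0.61160025 0.06978391 0.18029321] [0.61584166 0.12030634 0.14450232]
```

```bash
python3 -m handwheel '[[[0.002,-0.014,0],[0.2,0.5,-2.1],-0.44],[[0,0,0.035],[0,0,0],-0.44],[[0,0,0.035],[0,0,0],-0.44],[[0,0,0.02],[0,0,0],-0.44],[[0,0,0.008],[0,0,0],-0.44],[[0,0,0],[0,0,0],-0.44]]'; python3 -c "
from h import *
st()"
```

```text
clock: 6.92
eef_pos: [0.5261, 0.1269, 0.1651]
orientation: [[0.035, 0.999, 0.004], [0.999, -0.035, -0.001], [-0.001, 0.004, -1.0]]
wrist_force: [-1.7, -0.3, 3.7]
gripper_width: 0.281
6.9167 [0.5261 0.1269 0.1651] [[0.035, 0.999, 0.004], [0.999, -0.035, -0.001], [-0.001, 0.004, -1.0]] [-0.89   0.394  0.679  1.979 -0.318  0.872 -0.076] [-1.72 -0.26  3.66] 0.28096585993285667
```

```bash
python3 -m handwheel '[[[0,-0.002,-0.0025],[0,0,0],-0.44],[[0.014,0,0],[0,0,0],-0.44],[[0.014,0,0],[0,0,0],-0.44],[[0.012,0,0],[0,0,0],-0.44],[[0.012,0,0],[0,0,0],-0.44],[[0.012,0,0],[0,0,0],-0.44],[[0.012,0,0],[0,0,0],-0.44],[[0.012,0,0],[0,0,0],-0.44],[[0.012,0,0],[0,0,0],-0.44],[[0.012,0,0],[0,0,0],-0.44],[[0,0,0],[0,0,0],-0.44]]'; python3 -c "
from h import *
st()
f=grab('wrist');g=grab('top');cv2.imwrite('pics/w4.png',np.hstack([cv2.resize(f['image'][:,:,::-1],None,fx=.7,fy=.7),cv2.resize(g['image'][150:250,90:230,::-1],(400,294))]))"
```

```text
clock: 7.83
eef_pos: [0.5309, 0.2557, 0.1732]
orientation: [[0.027, 1.0, 0.011], [1.0, -0.027, 0.004], [0.005, 0.011, -1.0]]
wrist_force: [-0.2, 0.0, -0.7]
gripper_width: 0.278
7.8333 [0.5309 0.2557 0.1732] [[0.027, 1.0, 0.011], [1.0, -0.027, 0.004], [0.005, 0.011, -1.0]] [-1.046  0.455  0.649  1.866 -0.339  0.92  -0.268] [-0.2   0.02 -0.68] 0.2783988380527976
```

View pics/w4.png

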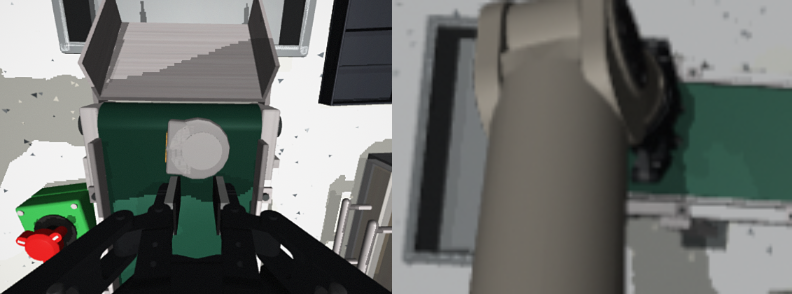

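The generator, at about (200,147) in the left panel, is just ahead of the fingers near the belt's end, and the chute is clear. The tool has drifted up 8 mm, so I'll back off, lower and continue.

```bash
python3 -c "
from h import *
f=dict(np.load('wrist.npz'));print(onplane(f,286,210,.174),onplane(f,286,172,.174),onplane(f,260,147,.16))"
python3 -m handwheel '[[[-0.010,-0.004,0],[0.3,-0.6,-1],-0.44],[[0,0,0.006],[0,0,0],-0.44],[[0,0,0.001],[0,0,0],-0.44]]'
```

```text
[0.53361192 0.28807698 0.174     ] [0.53402493 0.30693715 0.174     ] [0.52156672 0.31715131 0.16      ]
clock: 8.18
eef_pos: [0.5266, 0.2387, 0.1657]
orientation: [[0.014, 1.0, 0.005], [1.0, -0.014, -0.01], [-0.01, 0.005, -1.0]]
wrist_force: [-0.1, -0.1, -0.1]
gripper_width: 0.278
```

```bash
python3 -m handwheel '[[[0.004,0.005,-0.001],[0,0.5,1.6],-0.44],[[0.012,0,0],[0,0,0],-0.44],[[0.012,0,0.0008],[0,0,0],-0.44],[[0.010,0,0.0008],[0,0,0],-0.44],[[0.010,0,0.0008],[0,0,0],-0.44]]';  python3 -m handwheel '[[[0.010,0,0.0008],[0,0,0],-0.44],[[0.010,0,0.0008],[0,0,0],-0.44],[[0,0,0],[0,0,0],-0.44]]';python3 -c "
from h import *
st()
f=grab('wrist');cv2.imwrite('pics/w5.png',f['image'][:,:,::-1])"
```

```text
clock: 8.6
eef_pos: [0.536, 0.2838, 0.1651]
orientation: [[0.054, 0.999, 0.005], [0.999, -0.054, -0.003], [-0.003, 0.006, -1.0]]
wrist_force: [-0.8, -9.2, 13.4]
gripper_width: 0.282
clock: 8.85
eef_pos: [0.5387, 0.3079, 0.165]
orientation: [[0.05, 0.999, 0.008], [0.999, -0.05, -0.004], [-0.004, 0.008, -1.0]]
wrist_force: [-0.2, 0.4, 0.3]
gripper_width: 0.276
8.85 [0.5387 0.3079 0.165 ] [[0.05, 0.999, 0.008], [0.999, -0.05, -0.004], [-0.004, 0.008, -1.0]] [-1.086  0.521  0.637  1.791 -0.364  0.945 -0.348] [-0.17  0.42  0.25] 0.27563532288912657
```

View pics/w5.png

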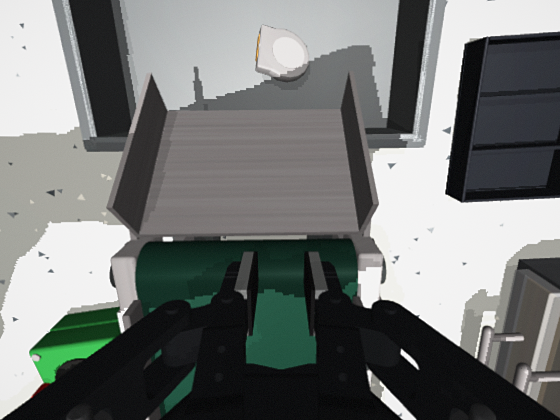

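The generator lies in the grey bin, at about (282,52). Returning to the button with the fingers shut.

```bash
python3 -m handwheel '[[[0,0,-0.04],[0,0,0],-1],[[0,0,-0.04],[0,0,0],-1],[[0,0,-0.04],[0,0,0],-1],[[-0.038,0.0043,0],[0,0,0],-1],[[-0.038,0.0043,0],[0,0,0],-1],[[-0.038,0.0043,0],[0,0,0],-1],[[-0.038,0.0043,0],[0,0,0],-1],[[-0.038,0.0043,0],[0,0,0],-1],[[-0.038,0.0043,0],[0,0,0],-1],[[-0.038,0.0043,0],[0,0,0],-1],[[-0.038,0.0043,0],[0,0,0],-1],[[-0.038,0.0043,0],[0,0,0],-1],[[-0.038,0.0043,0],[0,0,0],-1],[[-0.038,0.0043,0],[0,0,0],-1],[[-0.038,0.0043,0],[0,0,0],-1],[[-0.038,0.0043,0],[0,0,0],-1],[[0,0,0],[0,0,6],-1],[[0,0,0],[0,0,6],-1],[[0,0,0],[0,0,0],-1]]';python3 -c "
from h import *
st()
f=grab('wrist')
P,c=head(f,.0865);lobes(P,c,.0865)
g=[bydepth(f,x,y) for y in range(0,420,1) for x in range(0,560,1) if f['z_map'][y,x]>0]
g=np.array(g);r=np.hypot(g[:,0]-.539,g[:,1]+.2975)
for a in range(20,48,3):
  k=(r>a/1e3)&(r<(a+3)/1e3);an=np.degrees(np.arctan2(g[:,1]+.2975,g[:,0]-.539));k&=(an>-35)&(an<15);print(a,k.sum(),np.round(np.percentile(g[k,2],[10,50,90]),4) if k.sum() else '')
"
```

```text
clock: 10.48
eef_pos: [0.5701, -0.205, 0.2902]
orientation: [[0.252, 0.968, 0.008], [0.968, -0.252, -0.004], [-0.002, 0.009, -1.0]]
wrist_force: [-0.2, 1.1, 0.7]
gripper_width: 0.002
10.4833 [ 0.5701 -0.205   0.2902] [[0.252, 0.968, 0.008], [0.968, -0.252, -0.004], [-0.002, 0.009, -1.0]] [-0.412  0.41   0.889  1.707 -0.341  1.179  0.311] [-0.19  1.1   0.69] 0.002380565058040268
n 607 zmax 0.2972954002173027
dome fit [ 0.53562298 -0.26523689  0.20278723] top mean [ 0.54595348 -0.26750933  0.13359849]
lobe phase mod120 -29.05486707227993 0.16740954180283613 245 [ 0  2 44 60  4 34 68 28  5  0  0  0  0  0  0  0  0  0]
20 26 [0.0606 0.0741 0.0825]
23 32 [0.06   0.0609 0.0621]
26 36 [0.0601 0.061  0.0622]
29 41 [0.0574 0.0585 0.0593]
32 42 [0.0572 0.0583 0.059 ]
35 49 [0.0573 0.058  0.0592]
38 55 [0.0574 0.058  0.0589]
41 56 [0.0569 0.058  0.0588]
44 91 [0.0148 0.0563 0.0583]
47 84 [0.0041 0.0529 0.059 ]
```

```bash
python3 -m handwheel '[[[-0.033,0.011,0],[0,0,0],-1],[[-0.033,0.011,0],[0,0,0],-1],[[-0.031,0.010,0],[0,0,0],-1],[[0,0,0],[0,0,0],-1],[[0,0,0.04],[0,0,0],-1],[[0,0,0.04],[0,0,0],-1],[[0,0,0.04],[0,0,0],-1],[[0,0,0.035],[0,0,0],-1],[[0,0,0],[0,0,0],-1]]'
```

```text
clock: 11.28
eef_pos: [0.5878, -0.2978, 0.1308]
orientation: [[0.197, 0.98, 0.015], [0.98, -0.197, 0.001], [0.004, 0.015, -1.0]]
wrist_force: [-0.8, 0.2, -0.9]
gripper_width: -0.001
```

```bash
python3 -m handwheel '[[[-0.012,-0.009,0.01],[0.8,-0.2,3],-1],[[0,0,0.01],[0,0,0],-1],[[0,0,0],[0,0,0],-1]]'
```

```text
clock: 11.53
eef_pos: [0.5775, -0.3063, 0.1111]
orientation: [[0.245, 0.97, 0.0], [0.97, -0.245, 0.001], [0.001, -0.0, -1.0]]
wrist_force: [0.1, 0.2, -0.8]
gripper_width: -0.001
```

Well placed. Now down to about 0.071.

```bash
python3 -m handwheel '[[[0,0,0.015],[0,0,0],-1],[[0,0,0.015],[0,0,0],-1],[[0,0,0.010],[0,0,0],-1],[[0,0,0],[0,0,0],-1]]'
```

```text
clock: 11.87
eef_pos: [0.5807, -0.3079, 0.0726]
orientation: [[0.243, 0.97, 0.008], [0.97, -0.243, -0.002], [0.0, 0.008, -1.0]]
wrist_force: [0.2, 0.1, -0.0]
gripper_width: -0.001
```

```bash
python3 -m handwheel '[[[0,-0.003,0],[0,0,0],-1],[[-0.0041,-0.0003,0],[0,0,6],-1],[[-0.0041,-0.0003,0],[0,0,6],-1],[[-0.0041,-0.0003,0],[0,0,6],-1],[[0,0,0],[0,0,0],-1]]'
```

```text
clock: 12.28
eef_pos: [0.5728, -0.3186, 0.0735]
orientation: [[0.542, 0.841, 0.01], [0.841, -0.542, -0.001], [0.004, 0.009, -1.0]]
wrist_force: [-0.4, 0.3, 0.7]
gripper_width: -0.001
```

```bash
python3 -m handwheel '[[[-0.0043,-0.0004,0.001],[0.3,0,6],-1],[[-0.0043,-0.0003,0],[0,0,6],-1],[[-0.0043,-0.0003,0],[0,0,6],-1],[[-0.0043,-0.0003,0],[0,0,6],-1]]'
```

```text
clock: 12.62
eef_pos: [0.5626, -0.3301, 0.0747]
orientation: [[0.836, 0.548, 0.01], [0.548, -0.836, 0.002], [0.01, 0.004, -1.0]]
wrist_force: [0.8, -0.1, 0.3]
gripper_width: 0.001
```

```bash
python3 -m handwheel '[[[-0.0043,-0.0003,0],[0,0,5],-1],[[-0.0043,-0.0003,0],[0,0,5],-1]]'
```

```text
clock: 12.78
eef_pos: [0.5567, -0.3345, 0.0761]
orientation: [[0.92, 0.393, 0.014], [0.393, -0.92, 0.0], [0.013, 0.006, -1.0]]
wrist_force: [2.5, -0.3, -0.1]
gripper_width: 0.002
```

```bash
python3 -m handwheel '[[[-0.0045,-0.001,0.002],[0.3,0.7,5],-1],[[-0.0045,-0.0005,0.001],[0,0,5],-1],[[-0.0045,-0.0005,0.001],[0,0,5],-1]]'; python3 -c "
from h import *
st()
f=grab('top')
P,c=head(f,.094,(345,405,170,230))"
```

```text
clock: 13.03
eef_pos: [0.5462, -0.3382, 0.0744]
orientation: [[0.99, 0.14, 0.031], [0.14, -0.99, 0.006], [0.031, -0.002, -1.0]]
wrist_force: [2.1, 0.7, 3.1]
gripper_width: -0.003
13.0333 [ 0.5462 -0.3382  0.0744] [[0.99, 0.14, 0.031], [0.14, -0.99, 0.006], [0.031, -0.002, -1.0]] [-0.165  0.826  0.96   1.82  -0.866  0.951 -0.244] [2.08 0.74 3.09] -0.003358646219040568Traceback (most recent call last):
  File "<string>", line 5, in <module>
    P,c=head(f,.094,(345,405,170,230))
        ~~~~^^^^^^^^^^^^^^^^^^^^^^^^^^
  File "h.py", line 23, in head
    n,l,s,c=cv2.connectedComponentsWithStats(m.astype(np.uint8));i=1+np.argmax(s[1:,4])
                                                                     ~~~~~~~~~^^^^^^^^^
    return _wrapfunc(a, 'argmax', axis=axis, out=out, **kwds)
    return bound(*args, **kwds)
ValueError: attempt to get argmax of an empty sequence
```

```bash
python3 -m handwheel '[[[0.006,0.001,0],[0,-0.8,-6],-1],[[0.006,0.001,0],[0,-0.8,-6],-1],[[0.006,0.001,0],[0,0,-6],-1],[[0.006,0.001,0],[0,0,-6],-1],[[0.005,0.001,0],[0,0,-6],-1],[[0.004,0.001,0],[0,0,-3],-1],[[0,0.002,0],[0,0,0],-1]]'
```

```text
clock: 13.67
eef_pos: [0.5812, -0.3314, 0.0768]
orientation: [[0.716, 0.698, 0.003], [0.698, -0.716, -0.002], [0.001, 0.003, -1.0]]
wrist_force: [-0.0, -0.3, -0.9]
gripper_width: 0.002
```

```bash
python3 -m handwheel '[[[0,0,-0.02],[0,0,0],-1],[[0,0,-0.04],[0,0,0],-1],[[0,0,-0.04],[0,0,0],-1],[[0,0,-0.04],[0,0,0],-1],[[-0.03,-0.026,-0.03],[0,0,0],-1],[[-0.03,-0.026,-0.01],[0,0,0],-1],[[0,0,0],[0,0,0],-1]]';python3 -c "
from h import *
st()
f=grab('wrist');g=grab('top');cv2.imwrite('pics/w6.png',np.hstack([cv2.resize(f['image'][:,:,::-1],None,fx=.7,fy=.7),cv2.resize(g['image'][150:250,90:230,::-1],(400,294))]))
P,c=head(f,.094);lobes(P,c,.094)"
```

```text
clock: 14.25
eef_pos: [0.5068, -0.3366, 0.2576]
orientation: [[0.707, 0.708, -0.002], [0.708, -0.707, -0.001], [-0.003, -0.001, -1.0]]
wrist_force: [-0.4, -1.7, -0.7]
gripper_width: -0.002
14.25 [ 0.5068 -0.3366  0.2576] [[0.707, 0.708, -0.002], [0.708, -0.707, -0.001], [-0.003, -0.001, -1.0]] [-0.242  0.521  1.038  1.737 -0.482  1.167  0.15 ] [-0.39 -1.69 -0.73] -0.0024922096659365568
n 1575 zmax 0.0884364974261275
dome fit [ 0.53948347 -0.29740648  0.05977245] top mean [ 0.53978094 -0.29739671  0.08759498]
lobe phase mod120 45.908068512440856 0.918949270983181 194 [ 0  0  0  0 17 47  0  0  0  0 22 51  0  0  0  0 17 40]
```

View pics/w6.png

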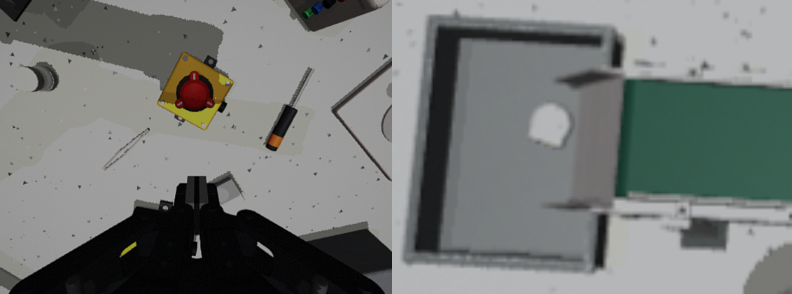

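The generator is still in the bin (right panel, about (550,125)). The button is still latched, with its top at 0.088 and its lobes back at rest, so the twist fell short. I'll repeat it and go further.

```bash
python3 -m handwheel '[[[0.032,0.016,0],[0,0,0],-1],[[0.032,0.016,0],[0,0,0],-1],[[0,0,0.03],[0,0,-5],-1],[[0,0,0.03],[0,0,-5],-1],[[0,0,0.04],[0,0,-5],-1],[[0,0,0.035],[0,0,0],-1],[[0,0,0],[0,0,0],-1]]'; python3 -c "
from h import *
st()"
```

```text
clock: 14.93
eef_pos: [0.5909, -0.3042, 0.1117]
orientation: [[0.472, 0.882, 0.002], [0.882, -0.472, 0.004], [0.004, -0.0, -1.0]]
wrist_force: [-1.4, 0.8, 0.3]
gripper_width: -0.0
14.9333 [ 0.5909 -0.3042  0.1117] [[0.472, 0.882, 0.002], [0.882, -0.472, 0.004], [0.004, -0.0, -1.0]] [-0.142  0.723  0.793  1.719 -0.616  0.966  0.4  ] [-1.45  0.85  0.27] -0.000428592179020249
```

```bash
python3 -m handwheel '[[[-0.014,-0.009,0],[0,0,0],-1],[[0,0,0],[0,0,0],-1],[[0,0,0.015],[0,0,0],-1],[[0,0,0.015],[0,0,0],-1],[[0,0,0.010],[0,0,0],-1],[[0,0,0],[0,0,0],-1]]'
```

```text
clock: 15.43
eef_pos: [0.58, -0.3099, 0.0681]
orientation: [[0.468, 0.884, 0.0], [0.884, -0.468, 0.006], [0.005, -0.003, -1.0]]
wrist_force: [-0.1, 0.3, -0.4]
gripper_width: 0.002
```

```bash
python3 -m handwheel '[[[-0.008,-0.003,0],[0,0,0],-1],[[-0.0043,-0.0006,0.0007],[0,0,6],-1],[[-0.0043,-0.0006,0.0007],[0,0,6],-1],[[-0.0043,-0.0006,0.0007],[0,0,6],-1],[[-0.0043,-0.0006,0.0007],[0,0,6],-1],[[-0.0043,-0.0006,0.0007],[0,0,6],-1]]'; python3 -m handwheel '[[[-0.0045,-0.0008,0.0007],[0,0,5],-1],[[-0.0045,-0.0008,0.0007],[0,0,5],-1]]'
```

```text
clock: 15.93
eef_pos: [0.5593, -0.3311, 0.0663]
orientation: [[0.856, 0.517, 0.006], [0.517, -0.856, 0.006], [0.008, -0.003, -1.0]]
wrist_force: [3.6, 2.3, 0.4]
gripper_width: 0.003
clock: 16.1
eef_pos: [0.5528, -0.3345, 0.0666]
orientation: [[0.936, 0.352, 0.011], [0.352, -0.936, 0.006], [0.012, -0.002, -1.0]]
wrist_force: [2.9, -0.9, 1.7]
gripper_width: -0.0
```

```bash
python3 -m handwheel '[[[-0.005,-0.0006,0],[0,0.4,6],-1],[[-0.005,-0.0006,0],[0,0.4,6],-1]]'; python3 -m handwheel '[[[-0.005,-0.0006,0],[0,0.4,6],-1],[[-0.005,-0.0006,0],[0,0,6],-1]]'; python3 -c "
from h import *
st()"
```

```text
clock: 16.27
eef_pos: [0.5459, -0.337, 0.0681]
orientation: [[0.989, 0.142, 0.031], [0.142, -0.99, 0.008], [0.032, -0.004, -0.999]]
wrist_force: [3.3, 0.4, -1.7]
gripper_width: -0.003
clock: 16.43
eef_pos: [0.5383, -0.3383, 0.0696]
orientation: [[0.996, -0.077, 0.045], [-0.077, -0.997, 0.006], [0.044, -0.009, -0.999]]
wrist_force: [3.7, -1.8, -2.8]
gripper_width: -0.001
16.4333 [ 0.5383 -0.3383  0.0696] [[0.996, -0.077, 0.045], [-0.077, -0.997, 0.006], [0.044, -0.009, -0.999]] [-0.184  0.847  1.002  1.85  -0.931  0.955 -0.397] [ 3.66 -1.78 -2.85] -0.0013989555123260207
```

```bash
python3 -m handwheel '[[[-0.005,-0.0006,0],[0,-1.2,6],-1],[[-0.004,-0.0006,0.001],[0,-1.2,4],-1],[[0,0,0],[0,0,0],-1]]'; python3 -c "
from h import *
st()
f=grab('wrist');g=grab('scene');cv2.imwrite('pics/w7.png',np.hstack([cv2.resize(f['image'][:,:,::-1],None,fx=.7,fy=.7),cv2.resize(g['image'][240:320,185:295,::-1],(400,294))]))
P,c=head(f,.094)"
```

```text
clock: 16.68
eef_pos: [0.5318, -0.3393, 0.0711]
orientation: [[0.965, -0.263, 0.011], [-0.263, -0.965, 0.007], [0.008, -0.01, -1.0]]
wrist_force: [3.4, -2.2, -1.7]
gripper_width: -0.002
16.6833 [ 0.5318 -0.3393  0.0711] [[0.965, -0.263, 0.011], [-0.263, -0.965, 0.007], [0.008, -0.01, -1.0]] [-0.206  0.885  1.055  1.838 -0.938  1.009 -0.579] [ 3.4  -2.23 -1.71] -0.0018680069678946641
n 5437 zmax 0.09523296737037944
dome fit [ 0.54156095 -0.29688806  0.06222228] top mean [ 0.54287435 -0.2976288   0.09446191]
```

View pics/w7.png

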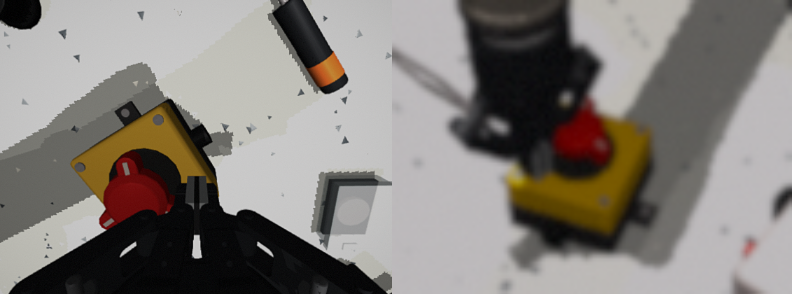

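The top is now at 0.095, so the button has popped out; the left panel shows the head turned, with the finger against a lobe. Backing off gradually.

```bash
python3 -m handwheel '[[[0.0055,-0.0005,0],[0,0,-6],-1],[[0.0055,-0.0005,0],[0,0,-6],-1],[[0.0055,-0.0005,0],[0,0,-6],-1],[[0.0055,-0.0005,0],[0,0,-6],-1],[[0.0055,-0.0005,0],[0,0,-6],-1],[[0.0055,0,0],[0,0,-6],-1],[[0.0055,0,0],[0,0,-6],-1],[[0.0055,0.0005,0],[0,0,-6],-1],[[0.0055,0.0005,0],[0,0,-6],-1],[[0.004,0.001,0],[0,0,-4],-1],[[0,0.002,0],[0,0,0],-1]]'
```

```text
clock: 17.7
eef_pos: [0.5835, -0.3283, 0.0759]
orientation: [[0.676, 0.737, 0.017], [0.737, -0.676, 0.012], [0.021, 0.004, -1.0]]
wrist_force: [0.6, -0.1, -0.1]
gripper_width: -0.0
```

```bash
python3 -m handwheel '[[[0,0.002,-0.02],[0,0,0],-1],[[0,0,-0.04],[0,0,0],-1],[[0,0,-0.04],[0,0,0],-1],[[0,0,-0.04],[0,0,0],-1],[[-0.03,-0.026,-0.03],[0,0,0],-1],[[-0.03,-0.026,-0.01],[0,0,0],-1],[[0,0,0],[0,0,0],-1],[[0,0,0],[0,0,0],-1],[[0,0,0],[0,0,0],-1]]';python3 -c "
from h import *
st()
a=dict(np.load('top.npz'))
f=grab('wrist');g=grab('top');grab('scene')
P,c=head(f,.094);lobes(P,c,.094)
H,S,V=cv2.split(cv2.cvtColor(g['image'],cv2.COLOR_RGB2HSV))
m=((V>165)&(S<60)).astype(np.uint8);m[:170]=0;m[230:]=0;m[:,:108]=0;m[:,160:]=0
n,l,s,ct=cv2.connectedComponentsWithStats(m);print(s[1:],[onplane(g,*c,.01) for c in ct[1:]])
for nm,(u,v) in dict(jar=(309,252),loupe=(349,151),driver=(424,188),header=(298,151),box=(428,236)).items(): print(nm,bydepth(g,u,v))
cv2.imwrite('pics/final.png',cv2.resize(g['image'][60:340,80:480,::-1],(800,560)))"
```

```text
clock: 18.45
eef_pos: [0.5016, -0.3425, 0.2564]
orientation: [[0.683, 0.73, 0.013], [0.73, -0.683, 0.019], [0.023, -0.004, -1.0]]
wrist_force: [-0.6, -0.1, -0.1]
gripper_width: 0.001
18.45 [ 0.5016 -0.3425  0.2564] [[0.683, 0.73, 0.013], [0.73, -0.683, 0.019], [0.023, -0.004, -1.0]] [-0.206  0.51   1.017  1.742 -0.495  1.166  0.207] [-0.57 -0.11 -0.06] 0.0010450285399990031
n 1771 zmax 0.09538773835670414
dome fit [ 0.53944418 -0.29751379  0.04653305] top mean [ 0.53950803 -0.29735244  0.09431523]
lobe phase mod120 45.569701141566895 0.9175038939351502 213 [ 0  0  0  0 21 49  0  0  0  0 25 51  1  0  0  0 20 46]
[[138 186  14  13 129]] [array([0.55701229, 0.43480295, 0.01      ])]
jar [ 0.37160511 -0.09892442  0.05260454]
loupe [ 0.69835335 -0.224821    0.03532874]
driver [ 0.47118332 -0.24800686  0.65699947]
header [ 0.70112469 -0.06124684  0.01477339]
box [ 0.39141344 -0.24324242  0.6846059 ]
```

View pics/final.png

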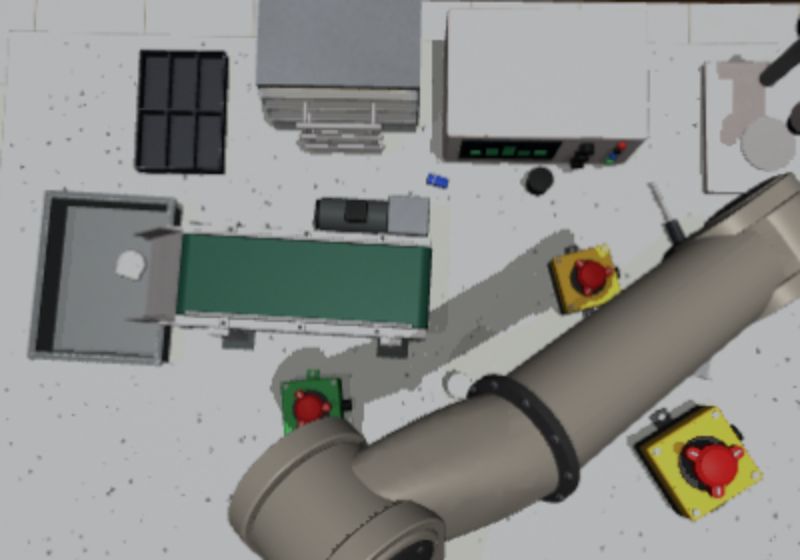

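The generator is in the bin at about (130,264). The button is out, with its top at 0.0943–0.095, and its lobes are back at 45.6° (45.8° at the start). The arm is clear.

```bash
python3 -c "
from h import *
print(manip.hand_in())"
```

```text
the job is handed in; nothing more can be done
None
```

The job is done and handed in at about 18.5 s; the hand-in reported no verdict.

I pressed the stop button until it latched, with the head measured about 7 mm lower and the gripper clear. I then pushed the generator off the belt with the fingertips, and it slid down the chute into the bin. Last, I twisted the button clockwise with a finger against a lobe until it popped out, and backed off so it could turn back.

**Last checks:**
- **Button:** its top is at about 95 mm and its lobes are at 45.6°, against 45.8° at the start.
- **Generator:** it lies in the grey bin.
- **Robot:** the gripper stands clear about 16 cm above the button, with a wrist force near zero.
- **Other things on the bench:** the jar, loupe and header block look unmoved. The arm hid the tweezers, the specimen box and most of the driver in the final top view, so I did not measure those. They showed no obvious shift in the earlier wrist pictures.

**What went wrong on the way:**
- **Twist:** the first twist fell short and the button stayed latched, so I repeated it with a larger turn.
- **Push:** the tool drifted up 8 mm while pushing the generator, so I backed off, lowered it and carried on.
- **Press:** the last part of the press briefly read 58 N vertically at the button's stop, below the 120 N wrist limit.

I viewed 11 pictures, one over the budget.

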